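# Release the larger seed ball from a two-lane dispenser

## Robot

A 7-joint arm with a two-finger parallel gripper is mounted at the origin on the work surface. World frame = base frame: x ahead of the robot, y to its left, z up, the work surface at z = 0. Lengths are in mm, angles in rad, forces in N, time in s.
With the tool pointing down it reaches from about 400 to 900 mm from the base axis. Payload 5.5 kg.
Tool frame: the origin (TCP) lies midway between the tips of the shut fingers; the grasp point (between the pads) lies bot.grasp_offset behind it (bot.grasp_offset is the distance from the TCP to the grasp point, in mm); z points along the fingers, y is the line along which they close (so a half turn about z gives the same grasp; the last joint's range is limited). The gripper opens to 85 mm and grips with 20 to 120 N. Pads are 22 mm wide; open, the fingers measure 114 mm over their backs; the gripper's body (76 mm by 85 mm) begins 54 mm behind the grasp point. The pads swing forward as they close: fully open they stand 13 mm farther back than shut.
Start: joints at [-1.008, 0.501, -0.427, 1.55, 0.221, 1.138, -0.21], TCP at [191.926, 621.019, 231.31] pointing down, gripper open.
Joint ranges: [-2.88, 2.88], [-0.31, 2.03], [-1.54, 1.56], [0.2, 2.42], [-1.41, 4.55], [0.19, 2.02], [-2.57, 2.57]. Speed limits (rad/s): [2.57, 2.57, 3.14, 3.14, 3.14, 3.14, 3.14].

## Interface

Orientations are given as a 3x3 rotation matrix whose columns are the frame's x, y, z axes.
In Python, from rig import bot, eyes gives the robot as it stands. The module is installed in compiled form; this text tells all that it offers.
- The arm moves only by the shell command python3 -m inch 'ROWS' [FORCE]. ROWS is JSON, a list of rows, each a list of 7 numbers: the shift along the tool's x, y, z as a fraction of full scale, then the turn, a rotation vector about the tool's x, y, z as a fraction of full scale, then the opening, from -1 (shut) to 1 (fully open). In form: [[x, y, z, ax, ay, az, grip], ...]. A call has 1 to 20 rows; each row is the pose to reach, as a shift and turn from the pose commanded when the call began, along the tool's axes at that moment, turning the shorter way round; what a row does not reach only later rows make up. Full scale, the value 1, is 250 mm for a shift and pi rad for a turn. A row lasts 1/10 s, in which the tool goes at most 50 mm and 8.59 degrees, less where a joint would pass 70% of its speed; a pose out of reach is approached as far as the arm can. A call with a number of a shift or a turn outside -1 to 1 is refused whole. A call with a gripper value outside its range is refused whole. The fingers move at their own pace and stop on an object; FORCE is the grip in N (left out, the last holds). Time passes only in rows, so rows that repeat a pose let the fingers close. It gives the time, the measured TCP pose, the force, the opening and the grip force at its end, in the units of the state.
- bot.get_state(): the state, without advancing time (a new reading comes with each control period).
- eyes.snapshot(name): name is "scene" or "top"; returns a dict with "color" (384x512x3 uint8, red, green, blue), "mtx" (3x3 intrinsics, pixels), "pose" (4x4, takes a point from camera to world coordinates). Camera axes: x right, y up, looking along -z (the intrinsics and any distortion apply to the point x, -y, -z); pixel columns grow to the right and rows downward; lengths in mm; the calibration is good to about 2 mm. A picture is of the moment at which its call begins. There is no depth.
- bot.finish_job(): hands the job in; it is judged then, once.
The state is a dict: "time": time; "joint_pos": joint angles; "dq": joint speeds; "tau": joint torques, N m; "ee_pos": TCP position; "tcp_rot": TCP orientation; "contact_force": force on the tool from outside, world axes, zero at the start; "moment": the same for the moment, N m; "width": opening from 0.0 (shut) to 1.0 (fully open); "grasp_force": force on a finger pad.
Only numpy, scipy, OpenCV 4.12 (cv2) and the standard library are available. Lean on these libraries where they do the work, as an engineer would, in place of code of your own. Each camera call takes 0.05 s, during which the arm holds its last target. There are 200 camera calls.

## Task

The seed-ball dispenser on the potting bench has two sloping lanes, each closed by a gate on a rocking lever. Press down the paddle of the lane that holds the larger clay ball so that its gate lifts and the ball rolls out into the black tray, then let the paddle come back up so that the gate is shut again. Keep the smaller ball behind its gate, do not touch the balls with the gripper, and leave the pot, jar and brush alone.

Things in the scene. Friction and masses are not known exactly. Their poses are not given: they have to be found in the camera images.
- rig: Fixed dispenser: plywood base, two wooden lanes, black catch tray. Origin on the bench below the middle of the lever axles (along y, 125 mm up). x runs downhill from paddles (x -90 mm) to tray, y to the left lane, z up. Lanes at y = +60 and -60 mm, x 20 to 125, 50 mm wide inside, 20 mm walls, falling 0.14 rad; gates at x = 97, floor there 60 mm up.
- tray_in (a point): Middle of the catch tray's floor, on the bench at rig x = 192 mm. The tray is 140 mm along rig x by 240 mm along rig y, with walls 45 mm high, across the lower ends of both lanes.
- paddle_left (a point): Centre of the upper face of the left lane's paddle, a flat aluminium plate 56 mm (rig x) by 50 mm, 6 mm thick, at the robot's end of the lever. At rest 156 mm above the bench, sloping down 0.25 rad towards rig +x. It lies 90 mm before and 31 mm above the axle and swings about it: at the stop it is about 49 mm lower and slopes 0.30 rad the other way.
- paddle_right (a point): Centre of the upper face of the right lane's paddle, a flat aluminium plate 56 mm (rig x) by 50 mm, 6 mm thick, at the robot's end of the lever. At rest 156 mm above the bench, sloping down 0.25 rad towards rig +x. It lies 90 mm before and 31 mm above the axle and swings about it: at the stop it is about 49 mm lower and slopes 0.30 rad the other way.
- gate_left (a joint): Lever of the left lane (rig y = +60 mm). 0 = at rest, paddle up, gate shut; grows to 0.55 rad (stop) as the paddle is pressed and the gate lifts. A spring returns it. The paddle takes about 2 N to start, 4 N at the stop. The gate's foot is 8 mm above the lane floor at rest, 67 mm at the stop; the larger ball passes from about 0.36 rad, the smaller from 0.24.
- gate_right (a joint): Lever of the right lane (rig y = -60 mm). 0 = at rest, paddle up, gate shut; grows to 0.55 rad (stop) as the paddle is pressed and the gate lifts. A spring returns it. The paddle takes about 2 N to start, 4 N at the stop. The gate's foot is 8 mm above the lane floor at rest, 67 mm at the stop; the larger ball passes from about 0.36 rad, the smaller from 0.24.
- big_ball_center (a point): Centre of the larger clay ball, 44 mm in diameter, plain terracotta, about 70 g. It rests against the gate of the left or the right lane, about 86 mm above the bench; once the gate is up far enough it rolls into the tray within 1 s.
- small_ball_center (a point): Centre of the smaller clay ball, 32 mm in diameter, same material. It rests against the gate of the other lane.
- pot: Bystander: empty black nursery pot, 90 mm across, 75 mm high, standing loose beside the dispenser. Origin at the centre of its underside.
- jar: Bystander: closed clear jar, 60 mm across, 90 mm high, standing loose. Origin at the centre of its underside.
- brush: Bystander: small hand brush lying loose on the bench, its long way along its x axis. Origin at its underside.

How it is judged:
By the outcome, as a careful person would: the job done as asked, in the order asked, and still so for the second after the job is handed in, with the robot touching nothing.
It also fails if it takes over 32 s, if anything falls off the work surface, if the arm or the gripper's body presses on something with over 40 N, if the wrist force passes 120 N, or if a joint passes its speed limit or range.

## Working session

There is one attempt and no reset: what is moved stays moved. The work goes in short steps, Python scripts to look and compute and a shell command to move; the robot and the scene stay as the last step left them, time stands still between calls to the robot, and variables do not carry over. Pictures are saved under pics/ and viewed, at most 10 in all, crops included, and the job is handed in when it is done.

```bash
mkdir -p pics
python3 - <<'E'
from rig import bot, eyes
import cv2,numpy as np
for n in("scene","top"):
    s=eyes.snapshot(n); cv2.imwrite(f"pics/{n}0.png",s["color"][:,:,::-1]); print(s["mtx"].round(1).tolist(),s["pose"].round(3).tolist(), [k for k in s])
s=bot.get_state();print(s["time"],s["ee_pos"],s["tcp_rot"],s["width"],bot.grasp_offset)
E
```

```text
[[392.2, 0.0, 254.5], [0.0, 392.2, 189.5], [0.0, 0.0, 1.0]] [[0.775, -0.536, 0.334, 887.25], [0.632, 0.661, -0.405, -271.961], [-0.003, 0.525, 0.851, 790.412], [0.0, 0.0, 0.0, 1.0]] ['color', 'mtx', 'pose']
[[378.5, 0.0, 257.9], [0.0, 378.5, 188.8], [0.0, 0.0, 1.0]] [[-0.004, 0.991, -0.136, 510.225], [-1.0, -0.005, -0.008, 45.7], [-0.009, 0.136, 0.991, 910.769], [0.0, 0.0, 0.0, 1.0]] ['color', 'mtx', 'pose']
0.1 [191.82676114 620.36840733 230.34645468] [[-9.55422132e-01  2.95242682e-01 -5.55065296e-04]
 [ 2.95243203e-01  9.55420569e-01 -1.72871436e-03]
 [ 1.99305380e-05 -1.81553121e-03 -9.99998352e-01]] 1.0006567104956992 18.700000000000003
```

View pics/scene0.png

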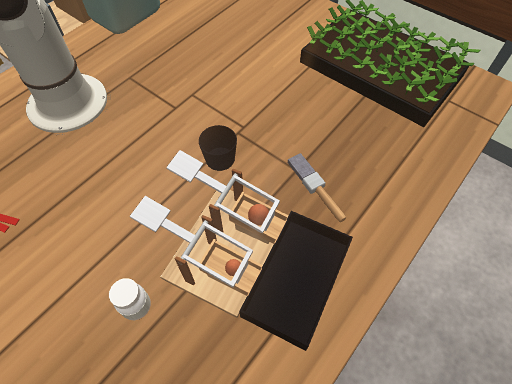

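View pics/top0.png

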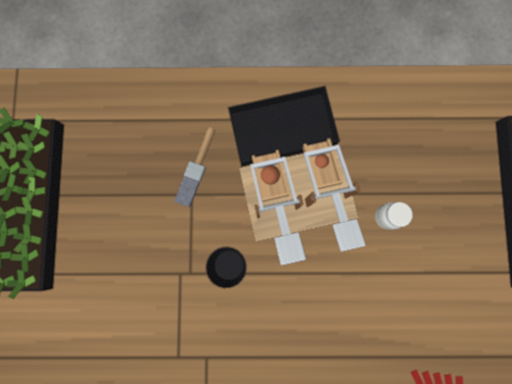

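The scene view shows the larger ball at (258,214) and the smaller at (234,267). In the top view they are at (270,175) and (322,160). The larger ball is in the left lane, whose paddle is at (185,166) in the scene view and (290,249) in the top view, with the pot close by at top (227,267).

```bash
cat > h.py <<'E'
import cv2,numpy as np
from rig import bot,eyes
def ray(s,p):
    K=s["mtx"];P=s["pose"];d=np.array([(p[0]-K[0,2])/K[0,0],-(p[1]-K[1,2])/K[1,1],-1])
    d=P[:3,:3]@d;return P[:3,3],d/np.linalg.norm(d)
def onz(s,p,z):
    o,d=ray(s,p);return o+d*(z-o[2])/d[2]
def tri(a,p,b,q):
    o,d=ray(a,p);u,e=ray(b,q);t=np.linalg.lstsq(np.c_[d,-e],u-o,rcond=None)[0]
    x,y=o+d*t[0],u+e*t[1];return (x+y)/2,np.linalg.norm(x-y)
def blobs(m,amin):
    n,_,st,c=cv2.connectedComponentsWithStats(m.astype(np.uint8));return [(c[i].round(1).tolist(),int(st[i,4])) for i in range(1,n) if st[i,4]>=amin]
def near(m,p,r):
    k=np.zeros(m.shape,np.uint8);cv2.circle(k,p,r,1,-1);return m&(k>0)
def clay(c):
    h=cv2.cvtColor(c,cv2.COLOR_RGB2HSV).astype(int);return (h[...,0]<11)&(h[...,1]>140)&(h[...,2]>60)
def grey(c):
    c=c.astype(int);return (c.min(2)>150)&(c.max(2)-c.min(2)<40)
E
python3 - <<'E'
from h import *
S=eyes.snapshot("scene");T=eyes.snapshot("top")
def pad(s,p):
    m=near(grey(s["color"]),p,26).astype(np.uint8)
    m=cv2.morphologyEx(m,cv2.MORPH_OPEN,np.ones((9,9)));b=max(blobs(m,20),key=lambda x:x[1]);
    c=max(cv2.findContours(m,0,2)[0],key=cv2.contourArea);print(b,cv2.minAreaRect(c));return b[0]
P=[]
for n,a,b in(("L",(185,166),(290,249)),("R",(151,214),(349,236))):
    p,q=pad(S,a),pad(T,b);P.append(tri(S,p,T,q));print(n,P[-1],onz(S,p,156),onz(T,q,156))
d=P[0][0]-P[1][0];print(d,np.arctan2(d[1],d[0])-np.pi/2)
for n,a,b in(("L",(258,214),(270,175)),("R",(234,267),(322,160))):
    p=blobs(near(clay(S["color"]),a,16),20);q=blobs(near(clay(T["color"]),b,16),20);print(n,p,q,tri(S,p[0][0],T,q[0][0]),onz(T,q[0][0],86))
print("pot",onz(T,(227,264),75),onz(S,(218,135),75))
print(bot.get_state()["time"])
E
```

```text
([184.5, 165.2], 545) ((184.46153259277344, 165.19232177734375), (27.535709381103516, 22.20221710205078), 29.74488067626953)
([289.3, 248.1], 715) ((289.0588684082031, 247.23529052734375), (31.044557571411133, 25.223703384399414), 75.96376037597656)
L (array([494.67523673, -10.97571689, 153.47741202]), np.float64(3.2452523741624986)) [495.15153077 -13.22101556 156.        ] [495.73949784  -9.52090626 156.        ]
([149.7, 213.1], 703) ((149.7646942138672, 213.05882263183594), (30.18375015258789, 26.06778335571289), 30.963754653930664)
([348.4, 234.8], 687) ((348.5, 235.0), (28.0, 27.0), 90.0)
R (array([ 520.38426185, -128.54593076,  152.88387157]), np.float64(2.965436463159146)) [ 521.15049133 -130.34670475  156.        ] [ 521.22161159 -126.61542603  156.        ]
[-25.70902512 117.57021387   0.59354045] 0.21528091703987062
L [([257.1, 211.5], 230)] [([269.7, 174.5], 224)] (array([652.37788015,  24.57513697,  93.7934591 ]), np.float64(4.697445841185407)) [655.32041191  26.15119334  86.        ]
R [([231.7, 266.3], 170)] [([321.5, 160.6], 110)] (array([685.21405723, -91.92937913,  81.18706075]), np.float64(5.499440297154666)) [685.94776333 -89.02958589  86.        ]
pot [460.63394131 120.25619126  75.        ] [445.20826318 131.30298666  75.        ]
0.2
```

Run:
```python
from h import *
S=eyes.snapshot("scene");T=eyes.snapshot("top")
for p in((90,3),(122,32),(160,5)): print("teal",onz(S,p,0).round(),onz(S,p,150).round())
for p in ((60,120),(30,300)): print("plants",onz(T,p,60).round())
s=bot.get_state();R=s["tcp_rot"];print(s["ee_pos"])
for t in((294,403,235),(395,196,235),(495,-11.5,190)): print(R.T@(np.array(t)-s["ee_pos"])/250)
P=S["pose"];c=P[:3,:3].T@(s["ee_pos"]-P[:3,3]);print("tcp px",c[0]/-c[2]*392+254,-c[1]/-c[2]*392+189)
```

```text
teal [-317.  327.    0.] [-88. 213. 150.]
teal [-116.  294.    0.] [ 74. 186. 150.]
teal [-126.  467.    0.] [ 67. 327. 150.]
plants [792. 515.  60.]
plants [384. 553.  60.]
[191.87236704 620.80886737 230.95884655]
[-0.6475524  -0.71177315 -0.01575626]
[-1.27802997 -1.38356024 -0.01537218]
[-1.90528902 -2.05832456  0.16501405]
tcp px 263.79879971305303 -56.07922543609362
```

```bash
python3 -m inch '[[-0.63,-0.7,0,0,0,0,-1],[-0.63,-0.7,0,0,0,0,-1],[-0.63,-0.7,0,0,0,0,-1],[-0.63,-0.7,0,0,0,0,-1],[-0.63,-0.7,0,0,0,0,-1],[-0.63,-0.7,0,0,0,0,-1],[-0.63,-0.7,0,0,0,0,-1]]'
python3 -m inch '[[-0.63,-0.7,0,0,0,0,-1],[-0.63,-0.7,0,0,0,0,-1],[-0.63,-0.7,0,0,0,0,-1],[-0.63,-0.7,0,0,0,0,-1],[-0.63,-0.7,0,0,0,0,-1],[-0.63,-0.7,0,0,0,0,-1],[-0.63,-0.7,0,0,0,0,-1]]'
python3 - <<'E'
from h import *
s=bot.get_state();R=s["tcp_rot"];print(s["ee_pos"],s["joint_pos"],s["width"])
for t in((495,-11.5,200),(495,-11.5,160)): print(R.T@(np.array(t)-s["ee_pos"])/250)
E
```

```text
time: 1.0
ee_pos: [291.3, 407.0, 231.7]
tcp_rot: [[-0.955, 0.297, 0.001], [0.297, 0.955, 0.001], [-0.0, 0.001, -1.0]]
contact_force: [-0.6, -0.1, -0.1]
width: 0.002
grasp_force: 0.0
time: 1.7
ee_pos: [389.7, 194.9, 231.5]
tcp_rot: [[-0.956, 0.295, 0.0], [0.295, 0.956, 0.001], [0.0, 0.001, -1.0]]
contact_force: [-0.1, 1.5, 0.3]
width: 0.001
grasp_force: 0.0
[389.71055151 194.92362984 231.46928781] [-0.3111134   0.09103029 -0.22515815  2.06546455  0.0234164   0.98680938
  0.7231349 ] 0.0006793156872419842
[-0.6459651  -0.66487718  0.12513117]
[-0.64598024 -0.665042    0.28513109]
```

```bash
python3 -m inch '[[-0.646,-0.665,0.05,0,0,0,-1],[-0.646,-0.665,0.05,0,0,0,-1],[-0.646,-0.665,0.05,0,0,0,-1],[-0.646,-0.665,0.05,0,0,0,-1],[-0.646,-0.665,0.05,0,0,0,-1],[-0.646,-0.665,0.125,0,0,0,-1],[-0.646,-0.665,0.125,0,0,0,-1],[-0.646,-0.665,0.125,0,0,0,-1]]'
python3 - <<'E'
from h import *
s=bot.get_state();print(s["ee_pos"],s["contact_force"])
S=eyes.snapshot("scene");cv2.imwrite("pics/s1.png",cv2.resize(S["color"][110:300,110:350,::-1],None,fx=3,fy=3,interpolation=3))
E
```

```text
time: 2.5
ee_pos: [494.5, -10.1, 199.7]
tcp_rot: [[-0.957, 0.291, -0.002], [0.291, 0.957, 0.001], [0.002, 0.001, -1.0]]
contact_force: [-1.0, -0.1, 0.4]
width: 0.001
grasp_force: 0.0
[494.47915805 -10.1081153  199.70664939] [-0.96538837 -0.1403354   0.35971758]
```

View pics/s1.png

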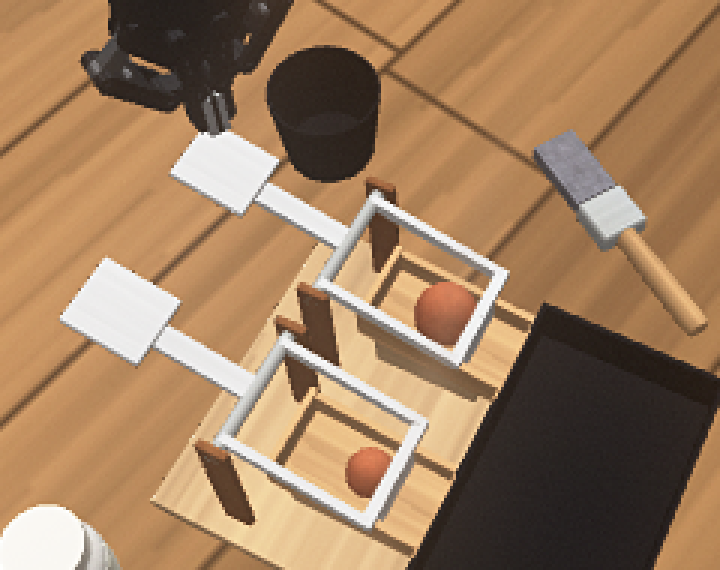

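The shut fingertips, at (213,130) in the crop, hang above the left paddle at (224,172) and clear of the pot. The larger ball is waiting behind the left gate. Next I press.

```bash
python3 -m inch '[[0,0,0.08,0,0,0,-1],[0,0,0.14,0,0,0,-1],[0,0,0.18,0,0,0,-1],[0,0,0.22,0,0,0,-1],[0,0,0.26,0,0,0,-1],[0,0,0.29,0,0,0,-1],[0,0,0.32,0,0,0,-1],[0,0,0.345,0,0,0,-1],[0,0,0.345,0,0,0,-1],[0,0,0.345,0,0,0,-1],[0,0,0.345,0,0,0,-1],[0,0,0.345,0,0,0,-1],[0,0,0.345,0,0,0,-1],[0,0,0.345,0,0,0,-1],[0,0,0.345,0,0,0,-1],[0,0,0.345,0,0,0,-1]]'
python3 - <<'E'
from h import *
S=eyes.snapshot("scene");cv2.imwrite("pics/s2.png",cv2.resize(S["color"][110:350,110:360,::-1],None,fx=2.4,fy=2.4,interpolation=3))
E
```

```text
time: 4.15
ee_pos: [495.0, -12.9, 113.9]
tcp_rot: [[-0.955, 0.295, 0.001], [0.295, 0.955, 0.0], [-0.001, 0.0, -1.0]]
contact_force: [-0.4, 2.9, 3.2]
width: -0.0
grasp_force: 1.9
```

View pics/s2.png

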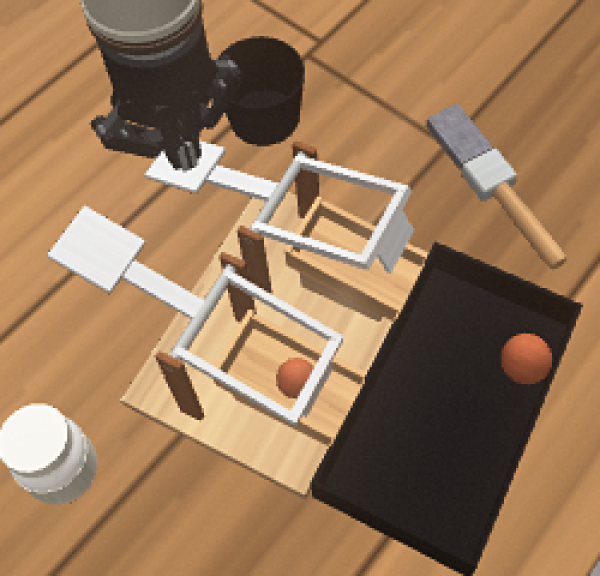

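The larger ball is in the tray at crop (527,358), the left gate is raised, and the smaller ball is still behind its gate at (296,377). Now I let the paddle up and lift clear.

```bash
python3 -m inch '[[0,0,-0.03,0,0,0,-1],[0,0,-0.06,0,0,0,-1],[0,0,-0.09,0,0,0,-1],[0,0,-0.12,0,0,0,-1],[0,0,-0.15,0,0,0,-1],[0,0,-0.18,0,0,0,-1],[0,0,-0.25,0,0,0,-1],[0,0,-0.4,0,0,0,-1],[0,0,-0.5,0,0,0,-1],[0,0,-0.5,0,0,0,-1],[0,0,-0.5,0,0,0,-1],[0,0,-0.5,0,0,0,-1],[0,0,-0.5,0,0,0,-1],[0,0,-0.5,0,0,0,-1],[0,0,-0.5,0,0,0,-1]]'
python3 - <<'E'
from h import *
S=eyes.snapshot("scene");cv2.imwrite("pics/s3.png",cv2.resize(S["color"][110:350,110:360,::-1],None,fx=2.4,fy=2.4,interpolation=3))
E
```

```text
time: 5.7
ee_pos: [494.3, -12.9, 238.1]
tcp_rot: [[-0.955, 0.295, -0.001], [0.295, 0.955, 0.0], [0.001, -0.0, -1.0]]
contact_force: [-0.9, 0.2, 0.1]
width: -0.004
grasp_force: 0.0
```

View pics/s3.png

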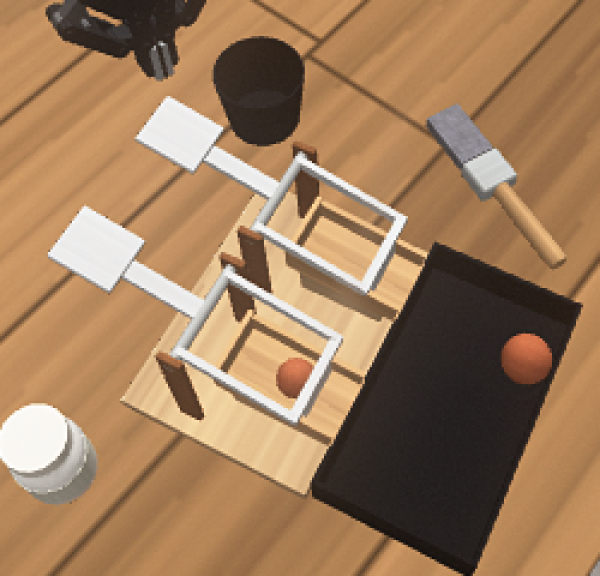

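The left paddle is back up at (180,133) with its gate shut. The larger ball rests in the tray at (527,358), the smaller is still held at (296,377), and the pot, jar and brush have not moved.

```bash
python3 -c "
from rig import bot
print(bot.finish_job())"
```

```text
the job is handed in; nothing more can be done
None
```

The job is handed in: the larger ball is in the black tray, the left gate is shut again, the smaller ball is still behind its gate, and the pot, jar and brush are where they were.

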